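# Swing a cover plate home in the checking fixture and clamp it

## Robot

A 7-joint arm with a two-finger parallel gripper is mounted at the origin on the work surface. World frame = base frame: x ahead of the robot, y to its left, z up, the work surface at z = 0. Lengths are in m, angles in rad, forces in N, time in s.
With the tool pointing down it reaches from about 0.4 to 0.925 m from the base axis. Payload 5.6 kg.
Tool frame: the origin (TCP) lies midway between the tips of the shut fingers; the grasp point (between the pads) lies 19 mm behind it; y points along the fingers, z is the direction in which the jaws open and shut, and the axes are right-handed (so a half turn about y gives the same grasp; the last joint's range is limited). The gripper opens to 85 mm and grips with 20 to 120 N. Pads are 22 mm wide; open, the fingers measure 114 mm over their backs; the gripper's body (76 mm by 85 mm) begins 54 mm behind the grasp point. The pads swing forward as they close: fully open they stand 13 mm farther back than shut.
Start: joints at [-1.242, 0.468, -0.012, 1.603, 0.006, 1.071, -0.056], TCP at [0.236, 0.606, 0.231] pointing down, gripper open.
Joint ranges: [-2.53, 2.53], [-0.31, 2.02], [-1.57, 1.55], [0.28, 2.44], [-1.29, 4.43], [0.15, 1.84], [-2.92, 2.92]. Speed limits (rad/s): [2.57, 2.57, 3.14, 3.14, 3.14, 3.14, 3.14].

## Interface

Orientations are given as a unit quaternion [w, x, y, z].
In Python, from station import env, viewer, finish_job, spotter gives the robot as it stands.
- The arm moves only by the tool step_arm, never from a script. Its argument "moves" is a list of rows, each a list of 6 numbers: the shift along the tool's x, y, z in units of 750 mm (1.0 is 750 mm), then the turn, a rotation vector about the tool's x, y, z in units of 45 degrees (1.0 is 45 degrees). In form: [[tx, ty, tz, rx, ry, rz], ...]. A call has 1 to 10 rows; each row is the pose to reach, as a shift and turn from the pose commanded when the call began, along the tool's axes at that moment; what a row does not reach only later rows make up. A row lasts 1/10 s, in which the tool goes at most 50 mm and 8.59 degrees, less where a joint would pass 70% of its speed; a pose out of reach is approached as far as the arm can. A call with a number of a shift or a turn outside -1 to 1 is refused whole. A call with a gripper value outside its range is refused whole. "fingers" is the opening, from -1 (shut) to 1 (fully open), set as the call begins (left out, the last holds). The fingers move at their own pace and stop on an object; "newtons" is the grip in N (left out, the last holds). Time passes only in rows, so rows that repeat a pose let the fingers close. It gives the time, the measured TCP pose, the force and the opening at its end, in the units of the state.
- env.state(): the state, without advancing time (a new reading comes with each control period).
- viewer.camera(name): name is "scene" or "top" or "wrist"; returns a dict with "frame" (400x640x3 uint8, red, green, blue), "range_z" (400x640 float32, m along the optical axis (not along the pixel's ray), 0 where there is no reading), "intrinsics" (3x3 intrinsics, pixels), "rvec" (rotation vector, rad) and "tvec" (3), from world to camera coordinates, as OpenCV has them; the wrist camera has in their place "tool_from_camera" (4x4, takes a point from camera to tool coordinates, whose origin is the TCP and whose axes are the tool frame's). Camera axes: x right, y down, z forward; pixel columns grow to the right and rows downward; lengths in m; the calibration is good to about 2 mm. The wrist camera is an equidistant fisheye: a pixel r from the principal point sees the ray r / f radians off the axis. A picture is of the moment at which its call begins: read the wrist's pose just before it.
- finish_job(): hands the job in, once; it reports no verdict.
Trained networks look in a picture, given as the dict that the camera call returned (one of the last four; its "shot" number tells which), for a name from the list of things; names that differ only in an ending like _2 or _b are one class to them, and where a whole thing is asked for, a point or a joint stands for the part that bears it (a point fixed in the world has none). Each returns a list of dicts, best first, with "confidence" (0 to 1); they miss things now and then, are a little off and sometimes report something else, mostly with a low value. They report only what shows in the picture. A call takes as long as a camera call. They do not tell look-alikes from the thing itself.
- spotter.search_frame(picture, query): "location" ([x, y, z] in m, in world coordinates, good to about 4 mm: the middle of the surface that is visible of it).
- spotter.tip_of(picture, query): "location" ([x, y, z] in m, in world coordinates, good to about 4 mm: a listed point, or the origin of a listed thing).
The state is a dict: "time": time; "joints": joint angles; "joint_vel": joint speeds; "effort": joint torques, N m; "eef_pos": TCP position; "ee_rot": TCP orientation; "ft_force": force on the tool from outside, world axes, zero at the start; "torque": the same for the moment, N m; "finger_gap": opening from 0.0 (shut) to 1.0 (fully open).
Only numpy, scipy, OpenCV 4.12 (cv2) and the standard library are available. Lean on these libraries where they do the work, as an engineer would, in place of code of your own. Each camera call takes 0.05 s, during which the arm holds its last target. There are 200 camera calls.

## Task

On the checking fixture, swing the aluminium cover plate round on its locating pin by pushing near its free corner until its long edge bears lightly on the brass stop screw, as you would by fingertip: press it home for a moment, but gently, because the screw is a set gauge stop. With the plate home, throw the orange-handled toggle clamp fully over so that its sprung roller holds the plate against the pin and the stop. Leave the plate flat on the pin and the rest of the bench undisturbed.

Things in the scene. Friction and masses are not known exactly. Their poses are not given: they have to be found in the camera images.
- fixture: Dark steel base plate, fixed, 200 x 300 x 15 mm, at various places and headings on the bench. Origin: centre of its underside, z up. In its frame (mm): locating pin at (-25, -115) on a round shoulder (radius 18, top z 30); rest rail 140 x 14 along x, centre (-25, -28), top z 30; stop block on the +x side, clamp on the +y side, both parallel to this frame.
- pin (a point): Tip of the upright steel locating pin, diameter 12 mm, taper at the tip; this point is on its axis at 57 mm above the bench, 27 mm above the plate's underside.
- plate: Loose aluminium bearing cover plate, x -15 to 75, y -15 to 125, 14 mm thick, 0.36 to 0.54 kg, a boss (radius 26, 8 high) on top at (34, 55). Origin: centre of its 13 mm corner hole, at the underside, which lies 30 mm above the bench over the pin. Home, its axes are nearly parallel to the fixture's (within 0.13 rad); it starts turned 0.5 to 0.9 rad counter-clockwise (from above) from the fixture's.
- push_corner (a point): The plate's free corner (-15, 125) in its frame, at mid thickness, 37 mm above the bench. Push near it on the long x = -15 face, toward the plate's +x, to turn the plate clockwise. Friction takes about 1 to 3 N there; about 5 N more seats it on the stop. The rest rail passes beneath: pushing fingertips keep 31 to 40 mm above the bench.
- stop: Blue stop block with its brass set screw. Origin: centre of the block's underside on the base top, 101 mm in x and 70 in y from the pin. The screw runs along x, 37 mm above the bench; its domed steel nose (radius 5) points to -x at the plate's x = 75 face. The tip's setting is not reported: 18 to 34 mm to the -x side of this origin. It does not give and must not be pressed with more than 12 N.
- clamp: Push-rod toggle clamp on the base (flange 44 x 78 mm). Origin: centre of the flange's underside on the base top, 52 mm in x and 205 in y from the pin. Closing the handle drives the rod, which runs along y 22 mm above this origin, 28 mm toward -y; its sprung brass roller (diameter 13; 8 N plus 0.6 N per mm) then presses the plate's y = 125 face near x = 52 and turns it toward the stop.
- clamp_handle (a joint): Handle angle (rad): 0 when open, the handle upright (it leans 0.175 toward the fixture's -y); it grows as the handle is thrown toward +y and down, to 1.4 fully closed, lying back 20 degrees above level. It stays where it is left; 4 to 9 N at the grip moves it.
- handle_pivot (a point): The handle's pivot, on the clamp, 62 mm above the bench; the pivot's axis is the fixture's x.
- handle_grip (a point): Point on the centre line of the orange grip, 95 mm from the pivot. The grip is 22 mm wide along the fixture's x, 18 mm thick the other way, and spans 45 to 120 mm from the pivot.
- spare_plate: A second cover plate like the first, lying on the bench beside the work; leave it alone. Origin as for the first.
- hex_key: Steel hex key, 60 mm long and 6 mm thick, lying on the fixture's base next to the stop; leave it alone. Origin: under the middle of its long leg.
- calliper: Digital calliper, 230 mm long, on the bench; leave it alone. Origin: under the middle of its beam.
- jar: White jar, 90 mm across and 130 mm tall; leave it alone. Origin: centre of its underside.
- marker: Blue marker pen, 155 mm long, on the bench; leave it alone. Origin: under its middle.
Not all that is in view belongs to the job. Leave any black, brown or red look-alike of the plate alone.

How it is judged:
By the outcome, as a careful person would: the job done as asked, in the order asked, and still so for the second after the job is handed in, with the robot touching nothing.
It also fails if it takes over 70 s, if anything falls off the work surface, if the arm or the gripper's body presses on something with over 40 N, if the wrist force passes 120 N, or if a joint passes its speed limit or range.

## Working session

There is one attempt and no reset: what is moved stays moved. The work goes in short steps, Python scripts to look and compute and a tool call to move; the robot and the scene stay as the last step left them, time stands still between calls to the robot, and variables do not carry over. Pictures are saved under pics/ and viewed, about 8 in all and at most 12, crops included, and the job is handed in when it is done.

Besides the shell and the picture viewer there is one more tool, called after "Emit:" as a command line: name --pt "numbers of a row" for each row, then --argument value for the rest. step_arm: Moves the arm, as the interface text tells. Shifts and turns lie within -1 to 1; 1 stands for 750 mm of shift or 45 degrees of turn. Its arguments: {"type":"object","properties":{"moves":{"type":"array"},"fingers":{"type":"number"},"newtons":{"type":"number"}},"required":["moves"]}

```bash
ls; mkdir -p pics; cat > h.py <<'E'
import numpy as np, cv2
from scipy.spatial.transform import Rotation as R
from station import env, viewer, finish_job, spotter
def pose():
    s=env.state(); q=s["ee_rot"]; return np.array(s["eef_pos"]), R.from_quat([q[1],q[2],q[3],q[0]]), s
def save(p,n,crop=None,k=1):
    f=p["frame"][:,:,::-1]
    if crop: f=f[crop[1]:crop[3],crop[0]:crop[2]]
    cv2.imwrite("pics/"+n,cv2.resize(f,None,fx=k,fy=k))
def world(p):
    K=p["intrinsics"];z=p["range_z"];v,u=np.indices(z.shape)
    c=np.stack([(u-K[0][2])/K[0][0]*z,(v-K[1][2])/K[1][1]*z,z],-1)
    Rm=cv2.Rodrigues(np.array(p["rvec"]))[0]
    return (c-np.array(p["tvec"]).reshape(3))@Rm
E
python3 - <<'E'
from h import *
p,r,s=pose(); print(p,r.as_matrix().round(3),s["ft_force"],s["time"],s["finger_gap"])
for n in("top","scene"):
    c=viewer.camera(n); save(c,n+"0.png")
    for q in "fixture pin plate push_corner stop clamp handle_pivot handle_grip spare_plate jar hex_key".split():
        print(n,q,[(np.round(d["location"],4).tolist(),round(d["confidence"],2)) for d in spotter.tip_of(c,q)[:3]])
E
```

```text
pics
[0.23600511 0.60503005 0.23032109] [[ 0.932 -0.001  0.363]
 [-0.363 -0.002  0.932]
 [ 0.    -1.    -0.002]] [-0.11846675 -0.07659294 -0.50402322] 0.0 0.995875936577125
top fixture [([0.5736, 0.0224, 0.0014], 0.85), ([0.4593, 0.0057, 0.0371], 0.41), ([0.5329, -0.0943, 0.0544], 0.29)]
top pin []
top plate [([0.5826, -0.3058, 0.0039], 0.93), ([0.2538, -0.1889, 0.0015], 0.93), ([0.5361, -0.0927, 0.0367], 0.66)]
top push_corner [([0.4564, -0.2803, 0.0097], 0.91), ([0.3131, 0.2318, 0.0061], 0.86), ([0.347, -0.1063, 0.0045], 0.75)]
top stop [([0.6422, -0.0391, 0.0184], 0.68), ([0.4577, 0.005, 0.0379], 0.54), ([0.5332, -0.0905, 0.0342], 0.22)]
top clamp [([0.6099, 0.0987, 0.0172], 0.73)]
top handle_pivot [([0.4572, 0.0089, 0.039], 0.67), ([0.6156, 0.1165, 0.0629], 0.55)]
top handle_grip [([0.6096, 0.0986, 0.1577], 0.47)]
top spare_plate [([0.6235, -0.4675, 0.0002], 0.79)]
top jar [([0.5328, -0.0912, 0.0326], 0.62), ([0.5973, 0.4495, -0.0025], 0.56)]
top hex_key [([0.6269, -0.1034, 0.0184], 0.59)]
scene fixture [([0.5733, 0.0189, 0.0049], 0.92), ([0.4548, 0.0051, 0.04], 0.43), ([0.5982, 0.4485, -0.0048], 0.19)]
scene pin [([0.6106, 0.096, 0.1544], 0.61)]
scene plate [([0.2547, -0.1852, -0.0075], 0.87), ([0.5771, -0.3039, -0.0007], 0.75), ([0.5339, -0.0941, 0.0331], 0.71)]
scene push_corner [([0.3115, 0.2267, 0.0056], 0.98), ([0.3455, -0.1072, 0.0047], 0.78), ([0.457, -0.2807, 0.005], 0.67)]
scene stop [([0.6425, -0.0442, 0.0148], 0.65), ([0.4545, 0.0079, 0.039], 0.28)]
scene clamp [([0.6098, 0.1047, 0.0138], 0.97)]
scene handle_pivot [([0.6118, 0.1134, 0.0638], 0.55)]
scene handle_grip [([0.6125, 0.0968, 0.1536], 0.63)]
scene spare_plate [([0.6202, -0.4659, -0.0029], 0.6)]
scene jar [([0.5986, 0.4486, -0.0046], 0.56)]
scene hex_key [([0.6279, -0.107, 0.0155], 0.53)]
```

View pics/top0.png

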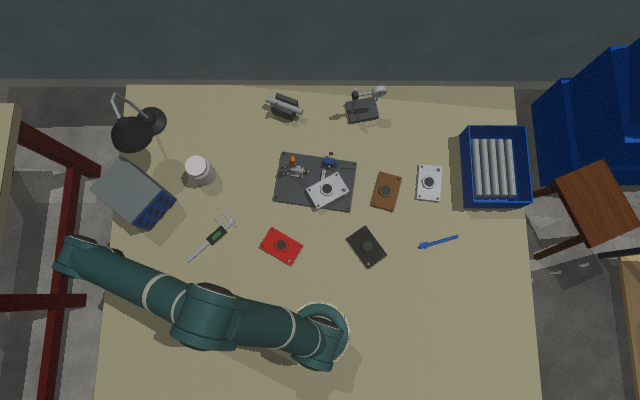

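View pics/scene0.png

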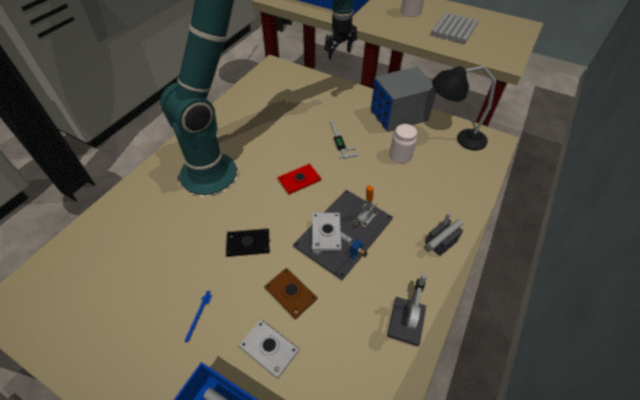

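```bash
python3 - <<'E'
from h import *
c=viewer.camera("top"); W=world(c)
# plate top at z=44mm
def rect(lo,hi,n):
    m=((W[...,2]>lo)&(W[...,2]<hi)&(abs(W[...,0]-.56)<.2)&(abs(W[...,1])<.22)&(c["range_z"]>0)).astype(np.uint8)
    k,l,st,ce=cv2.connectedComponentsWithStats(m)
    for i in range(1,k):
        if st[i,4]>150:
            q=W[l==i][:,:2].astype(np.float32); b=cv2.minAreaRect(q); print(n,st[i,4],np.round(b[0],4),np.round(b[1],4),round(b[2],1)); print(cv2.boxPoints(b).round(4).tolist())
rect(.040,.048,"plate"); rect(.011,.019,"base"); rect(.055,.062,'pin')
E
```

```text
plate 505 [ 0.5284 -0.0309] [0.0912 0.1404] 29.9
[[0.4537999927997589, 0.0071000000461936], [0.5238999724388123, -0.1145000010728836], [0.6029000282287598, -0.0689999982714653], [0.532800018787384, 0.05260000005364418]]
base 1731 [0.5711 0.0167] [0.2996 0.201 ] 81.7
[[0.44999998807907104, -0.11699999868869781], [0.6488999724388123, -0.1460999995470047], [0.6922000050544739, 0.15039999783039093], [0.4934000074863434, 0.1793999969959259]]
```

The top and scene views agree with the networks. The aluminium plate is on the fixture at about (320,190) in the top view, and the orange handle stands at about (292,160). The fixture heading is about -8.3°, the pin is near (0.530, -0.093), and the plate heading is about +30°, which puts it 0.67 rad from the fixture's axes as stated.

```bash
cat >> h.py <<'E'
def goto(targets,head=None):
    p,r,s=pose()
    print("t",round(s["time"],2),"p",p.round(4),"F",np.round(s["ft_force"],2),"gap",round(s["finger_gap"],2))
    for t in targets:
        rv=[0,0,0]
        if head is not None:
            h=np.radians(head); X=np.array([np.cos(h),np.sin(h),0]);Y=np.array([0,0,-1.]);
            G=R.from_matrix(np.stack([X,Y,np.cross(X,Y)],1)); rv=np.degrees((r.inv()*G).as_rotvec())/45
        print(np.round(np.r_[r.inv().apply(np.array(t)-p)/.75,rv],4).tolist())
E
python3 -c "
from h import *
goto([(.43,.2,.2),(.43,-.03,.15),(.43,-.03,.06)],-8.3)"
```

```text
t 1.25 p [0.2362 0.6056 0.2313] F [-0.49 -0.57 -0.9 ] gap 1.0
[0.4373, 0.0417, -0.4099, 0.0, -0.289, 0.0001]
[0.5487, 0.1084, -0.6956, 0.0, -0.289, 0.0001]
[0.5487, 0.2284, -0.6956, 0.0, -0.289, 0.0001]
```

Emit:
step_arm --pt "0.437 0.042 -0.41 0 -0.289 0" --pt "0.437 0.042 -0.41 0 -0.289 0" --pt "0.437 0.042 -0.41 0 -0.289 0" --pt "0.437 0.042 -0.41 0 -0.289 0" --pt "0.437 0.042 -0.41 0 -0.289 0" --pt "0.437 0.042 -0.41 0 -0.289 0" --pt "0.437 0.042 -0.41 0 -0.289 0" --pt "0.437 0.042 -0.41 0 -0.289 0" --pt "0.437 0.042 -0.41 0 -0.289 0" --pt "0.5487 0.1084 -0.6956 0 -0.289 0" --fingers -1 --newtons 40

```text
time: 2.25
eef_pos: [0.4329, 0.15, 0.1904]
ee_rot: [0.706, -0.705, 0.05, -0.053]
ft_force: [0.3, -0.5, -0.8]
finger_gap: 0.001
```

```bash
python3 -c "
from h import *
goto([(.43,-.03,.15),(.43,-.03,.06)],-8.3)"
```

```text
t 2.25 p [0.4329 0.15   0.1904] F [ 0.3  -0.48 -0.79] gap 0.0
[0.0309, 0.0534, -0.2382, -0.0028, -0.0016, 0.0059]
[0.0304, 0.1734, -0.2384, -0.0028, -0.0016, 0.0059]
```

Emit:
step_arm --pt "0.031 0.0534 -0.2382 0 0 0" --pt "0.031 0.0534 -0.2382 0 0 0" --pt "0.031 0.0534 -0.2382 0 0 0" --pt "0.031 0.0534 -0.2382 0 0 0" --pt "0.0304 0.1734 -0.2384 0 0 0" --pt "0.0304 0.1734 -0.2384 0 0 0" --pt "0.0304 0.1734 -0.2384 0 0 0"

```text
time: 2.95
eef_pos: [0.4226, -0.0291, 0.0554]
ee_rot: [-0.705, 0.706, -0.055, 0.048]
ft_force: [-0.3, -0.1, -0.3]
finger_gap: -0.001
```

```bash
python3 - <<'E'
from h import *
p,r,s=pose(); c=viewer.camera("wrist"); save(c,"w1.png"); T=np.array(c["tool_from_camera"])
print(np.array(c["intrinsics"]).round(1).tolist(), T.round(3).tolist())
for q in "pin push_corner stop handle_pivot handle_grip plate clamp".split():
    print(q,[(np.round(d["location"],4).tolist(),round(d["confidence"],2)) for d in spotter.tip_of(c,q)[:2]])
goto([(.437,-.028,.036)],-8.3)
E
```

```text
[[309.7, 0.0, 319.2], [0.0, 309.7, 199.2], [0.0, 0.0, 1.0]] [[-0.0, 0.946, 0.325, -0.084], [-0.001, -0.325, 0.946, -0.143], [1.0, -0.0, 0.001, -0.0], [0.0, 0.0, 0.0, 1.0]]
pin []
push_corner [([0.4517, 0.0104, 0.0372], 0.93), ([0.458, -0.2815, 0.0063], 0.82)]
stop []
handle_pivot [([0.6229, -0.463, -0.001], 0.37)]
handle_grip []
plate [([0.5776, -0.301, -0.0016], 0.92), ([0.2526, -0.1853, -0.0057], 0.6)]
clamp []
t 3.35 p [ 0.4277 -0.0283  0.0608] F [ 0.26 -0.67 -0.31] gap 0.0
[0.0122, 0.0331, 0.0021, -0.0013, 0.0006, 0.0044]
```

View pics/w1.png

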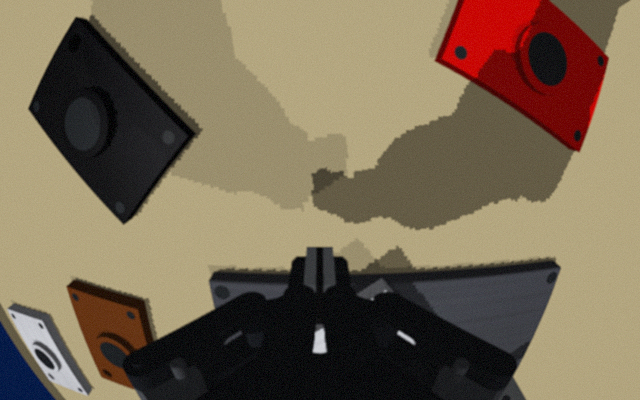

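The wrist view shows the shut fingertips at about (320,255), free beside the base edge. The plate is hidden behind the gripper body, and the corner reading (0.452, 0.010) agrees with the top view. Next I descend to pushing height.

Emit:
step_arm --pt "0.008 0.033 0.002 0 0 0" --pt "0.008 0.033 0.002 0 0 0" --pt "0.008 0.033 0.002 0 0 0" --pt "0.008 0.033 0.002 0 0 0"

```text
time: 3.75
eef_pos: [0.4328, -0.028, 0.0353]
ee_rot: [0.705, -0.705, 0.051, -0.052]
ft_force: [-0.5, -0.4, 0.5]
finger_gap: 0.001
```

```bash
python3 -c "
from h import *
goto([(.455,-.018,.036),(.49,-.001,.036)],-8.3)"
```

```text
t 3.75 p [ 0.4328 -0.028   0.0353] F [-0.53 -0.4   0.45] gap 0.0
[0.0274, -0.0009, 0.0175, -0.0003, -0.0002, 0.0012]
[0.0703, -0.0009, 0.0467, -0.0003, -0.0002, 0.0012]
```

Emit:
step_arm --pt "0.004 0 0.0026 0 0 0" --pt "0.008 0 0.0052 0 0 0" --pt "0.012 0 0.0078 0 0 0" --pt "0.016 0 0.0104 0 0 0" --pt "0.02 0 0.013 0 0 0" --pt "0.024 0 0.0156 0 0 0" --pt "0.028 0 0.0182 0 0 0" --pt "0.032 0 0.0208 0 0 0" --pt "0.036 0 0.0234 0 0 0" --pt "0.04 0 0.026 0 0 0"

```text
time: 4.75
eef_pos: [0.4643, -0.0127, 0.0342]
ee_rot: [0.705, -0.705, 0.052, -0.05]
ft_force: [-2.5, 0.5, -0.3]
finger_gap: -0.002
```

```bash
cat >> h.py <<'E'
def plate():
    c=viewer.camera("top"); W=world(c)
    m=((W[...,2]>.040)&(W[...,2]<.048)&(abs(W[...,0]-.54)<.12)&(abs(W[...,1]+.02)<.12)&(c["range_z"]>0)).astype(np.uint8)
    k,l,st,ce=cv2.connectedComponentsWithStats(m); i=1+np.argmax(st[1:,4])
    b=cv2.minAreaRect(W[l==i][:,:2].astype(np.float32)); print("plate",np.round(b[0],4),np.round(b[1],4),round(b[2],1),b[2]-90,np.round(cv2.boxPoints(b),4).tolist())
    return c,W
E
python3 -c "
from h import *
c,W=plate();goto([(.5,.005,.036),(.519,.015,.036)],-8.3)"
```

```text
plate [ 0.5598 -0.0846] [0.0866 0.0312] 9.2 -80.76390933990479 [[0.5145000219345093, -0.07609999924898148], [0.5195000171661377, -0.10689999908208847], [0.6050000190734863, -0.09300000220537186], [0.6000000238418579, -0.062199998646974564]]
t 4.8 p [ 0.4654 -0.0124  0.0343] F [-1.27  0.53 -0.07] gap 0.0
[0.0423, -0.0023, 0.0296, -0.0003, 0.0007, -0.0003]
[0.0654, -0.0023, 0.0465, -0.0003, 0.0007, -0.0003]
```

Emit:
step_arm --pt "0.004 0 0.0028 0 0 0" --pt "0.008 0 0.0056 0 0 0" --pt "0.012 0 0.0084 0 0 0" --pt "0.016 0 0.0112 0 0 0" --pt "0.02 -0.001 0.014 0 0 0" --pt "0.024 -0.001 0.0168 0 0 0" --pt "0.028 -0.001 0.0196 0 0 0" --pt "0.032 -0.001 0.0224 0 0 0" --pt "0.032 -0.001 0.0224 0 0 0"

```text
time: 5.7
eef_pos: [0.4922, 0.0001, 0.0354]
ee_rot: [-0.705, 0.705, -0.051, 0.052]
ft_force: [-0.7, 0.6, 0.2]
finger_gap: 0.002
```

```bash
python3 - <<'E'
from h import *
c=viewer.camera("top"); save(c,"t2.png",(260,135,370,225),6)
goto([(.5,.005,.036),(.519,.015,.036)],-8.3)
c=viewer.camera("scene"); save(c,"s2.png",(280,170,410,290),6)
E
```

```text
t 5.75 p [4.922e-01 2.000e-04 3.540e-02] F [ 0.56 -0.44  0.17] gap 0.0
[0.0094, -0.0008, 0.0079, -0.0003, -0.0, 0.0021]
[0.0325, -0.0007, 0.0247, -0.0003, -0.0, 0.0021]
```

View pics/s2.png

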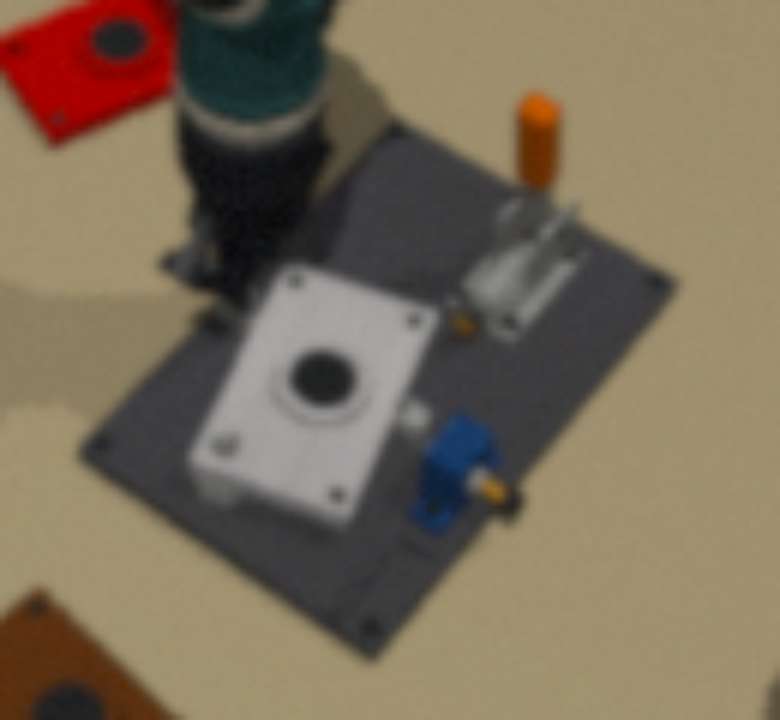

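The scene crop shows the plate still flat on its pin (crop ~(230,440)) and turned most of the way. The fingers are on its far long face, and the handle and roller are clear.

```bash
sed -i 's/c=viewer.camera("top"); W/c=viewer.camera("scene"); W/' h.py; python3 -c "
from h import *
c,W=plate()"
```

```text
plate [ 0.5452 -0.0392] [0.1126 0.1417] 7.2 -82.7722659111023 [[0.4805000126361847, 0.02410000003874302], [0.4982999861240387, -0.11649999767541885], [0.6100000143051147, -0.10239999741315842], [0.5921000242233276, 0.03819999843835831]]
```

Emit:
step_arm --pt "0.003 0 0.0023 0 0 0" --pt "0.006 0 0.0046 0 0 0" --pt "0.009 0 0.0069 0 0 0" --pt "0.012 0 0.0092 0 0 0"

```text
time: 6.25
eef_pos: [0.5011, 0.0057, 0.0351]
ee_rot: [-0.705, 0.705, -0.051, 0.051]
ft_force: [-1.1, -0.6, 0.3]
finger_gap: 0.001
```

```bash
python3 -c "
from h import *
c,W=plate();goto([(.519,.015,.036)],-8.3)"
```

```text
plate [ 0.5504 -0.0402] [0.1122 0.1418] 2.8 -87.23681783676147 [[0.4909000098705292, 0.02800000086426735], [0.4977000057697296, -0.1137000024318695], [0.6097999811172485, -0.10830000042915344], [0.6029999852180481, 0.033399999141693115]]
t 6.3 p [0.5018 0.006  0.0352] F [-1.19 -0.66 -0.51] gap 0.0
[0.021, -0.0011, 0.0151, -0.0002, 0.0004, 0.0005]
```

Emit:
step_arm --pt "0.002 0 0.0012 0 0 0" --pt "0.004 -0.001 0.0024 0 0 0" --pt "0.006 -0.001 0.0036 0 0 0" --pt "0.008 -0.001 0.0048 0 0 0"

```text
time: 6.7
eef_pos: [0.5077, 0.0084, 0.036]
ee_rot: [0.705, -0.705, 0.051, -0.051]
ft_force: [-1.0, -1.6, -0.4]
finger_gap: 0.001
```

```bash
python3 -c "
from h import *
c,W=plate();goto([(.519,.015,.036)],-8.3)"
```

```text
plate [ 0.5562 -0.042 ] [0.1432 0.1084] 89.0 -1.0018463134765625 [[0.5008000135421753, -0.11270000040531158], [0.6090999841690063, -0.11460000276565552], [0.6116999983787537, 0.028699999675154686], [0.5033000111579895, 0.030500000342726707]]
t 6.75 p [0.5081 0.0086 0.036 ] F [-1.44 -0.72  0.2 ] gap 0.0
[0.0132, 0.0, 0.0106, -0.0001, 0.0003, 0.0006]
```

```bash
python3 - <<'E'
from h import *
a=np.radians(-8.3);F=np.array([[np.cos(a),-np.sin(a)],[np.sin(a),np.cos(a)]]);pin=np.array([.5297,-.0934])
for n in("scene","top"):
    c=viewer.camera(n);W=world(c);f=np.concatenate([(W[...,:2]-pin)@F,W[...,2:]],-1)*1000
    m=(f[...,0]>50)&(f[...,0]<125)&(f[...,1]>50)&(f[...,1]<95)&(f[...,2]>24)
    i=np.argwhere(m); o=[(v,u,*f[v,u].round().astype(int),*c["frame"][v,u]) for v,u in i]
    print(n); print("\n".join(" ".join(map(str,x)) for x in o[:90]))
    if n=="scene": save(c,"s3.png",(325,215,385,265),12)
E
```

```text
scene
231 347 50 95 45 166 162 162
232 347 53 91 46 168 164 163
232 348 55 95 44 170 167 166
233 346 50 90 40 169 166 165
233 347 54 89 44 170 167 165
233 348 56 94 40 171 167 167
233 349 58 95 41 169 167 164
234 345 51 83 43 168 164 164
234 346 53 85 42 169 166 165
234 347 55 88 40 170 169 166
234 348 59 89 43 170 169 166
234 349 60 92 40 170 167 166
234 350 64 92 44 164 162 161
235 343 52 70 53 157 154 151
235 345 52 81 40 168 166 164
235 346 56 81 43 171 169 167
235 347 58 84 42 172 169 167
235 348 61 86 43 170 167 166
235 349 63 88 42 167 164 162
235 350 65 92 39 153 151 150
235 351 69 91 44 125 123 122
236 342 51 66 51 149 147 145
236 343 53 69 49 156 154 154
236 344 53 75 43 165 162 161
236 345 56 76 45 169 166 165
236 346 57 80 40 171 167 165
236 347 61 79 45 171 169 167
236 348 62 84 40 169 167 164
236 349 66 84 43 159 156 155
236 350 68 87 42 135 133 133
236 351 69 92 37 101 100 99
237 342 53 63 50 150 148 148
237 343 55 65 51 155 154 151
237 344 56 70 45 163 159 158
237 345 59 72 46 170 167 165
237 346 59 77 39 171 166 165
237 347 63 77 43 169 167 165
237 348 66 78 45 164 1
[... 2249 characters left out ...]
160 331 104 64 58 42 70 110
160 332 103 60 64 46 71 110
160 333 105 56 59 44 73 115
161 330 98 67 65 48 70 99
161 331 100 63 58 46 72 111
161 332 98 59 67 46 72 113
161 333 99 56 67 46 73 113
161 334 112 53 25 39 52 65
162 331 97 63 55 46 74 112
162 332 97 59 58 43 71 111
162 333 95 55 68 46 73 113
162 334 109 52 24 42 59 85
163 331 93 62 57 48 74 113
163 332 95 59 52 43 70 111
163 333 94 55 59 45 77 122
163 334 104 51 28 43 47 53
164 331 91 62 49 37 43 52
164 332 89 58 59 35 41 50
164 333 91 54 54 36 46 61
165 331 91 62 37 39 46 52
165 332 89 58 45 37 42 51
165 333 91 54 39 35 47 63
166 332 91 57 26 37 39 48
166 333 89 53 33 38 44 53
170 333 69 51 47 119 121 123
171 333 66 50 45 157 161 162
```

View pics/s3.png

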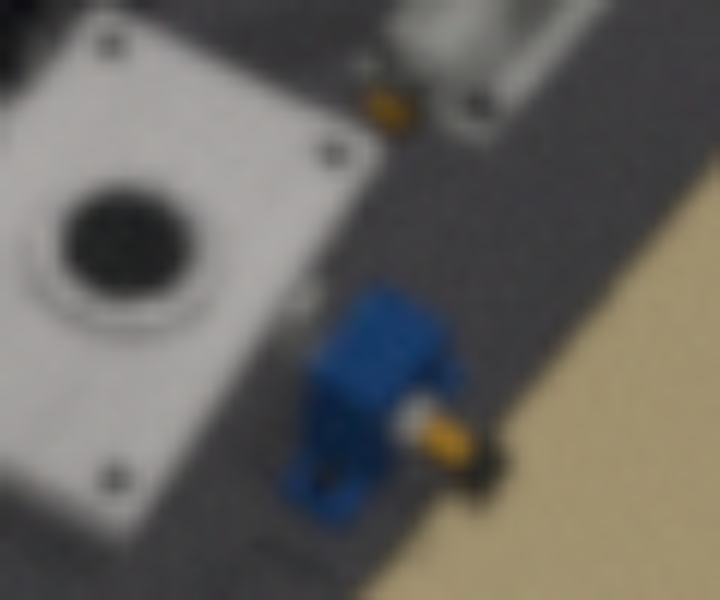

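The crop shows the plate's long edge still short of the block. The nose itself is hidden behind the block, and the rail end shows at crop (305,295). I'll advance in small force-checked steps.

Emit:
step_arm --pt "0.0007 0 0.0003 0 0 0" --pt "0.0014 0 0.0006 0 0 0" --pt "0.002 0 0.0009 0 0 0"

```text
time: 7.15
eef_pos: [0.509, 0.0087, 0.036]
ee_rot: [-0.705, 0.705, -0.051, 0.051]
ft_force: [-1.3, -1.1, 0.2]
finger_gap: 0.002
```

Emit:
step_arm --pt "0.0006 0 0.0003 0 0 0" --pt "0.0012 0 0.0006 0 0 0"

```text
time: 7.35
eef_pos: [0.5102, 0.0089, 0.036]
ee_rot: [-0.705, 0.705, -0.051, 0.051]
ft_force: [-2.5, -1.1, 0.3]
finger_gap: 0.003
```

Emit:
step_arm --pt "0.0006 0 0.0003 0 0 0" --pt "0.0012 0 0.0006 0 0 0"

```text
time: 7.55
eef_pos: [0.5111, 0.0094, 0.0359]
ee_rot: [-0.705, 0.705, -0.051, 0.051]
ft_force: [-2.3, -0.7, -0.3]
finger_gap: 0.001
```

```bash
python3 -c "
from h import *
c,W=plate();goto([(.519,.015,.036)],-8.3)"
```

```text
plate [ 0.5647 -0.0428] [0.1429 0.0956] 86.7 -3.3441619873046875 [[0.5127999782562256, -0.11129999905824661], [0.608299970626831, -0.1168999969959259], [0.616599977016449, 0.025699999183416367], [0.5212000012397766, 0.031300000846385956]]
t 7.6 p [0.5112 0.0094 0.0359] F [-2.24 -0.71  0.09] gap 0.0
[0.0092, -0.0001, 0.0088, -0.0, -0.0001, 0.0002]
```

Emit:
step_arm --pt "0.0007 0 0.0003 0 0 0" --pt "0.0014 0 0.0006 0 0 0"

```text
time: 7.8
eef_pos: [0.5123, 0.0098, 0.036]
ee_rot: [0.705, -0.705, 0.051, -0.051]
ft_force: [-2.3, -0.5, -1.4]
finger_gap: 0.003
```

Emit:
step_arm --pt "0.0006 0 0.0003 0 0 0" --pt "0.0012 0 0.0006 0 0 0"

```text
time: 8.0
eef_pos: [0.5132, 0.0101, 0.036]
ee_rot: [0.705, -0.705, 0.051, -0.051]
ft_force: [-2.1, -0.9, -0.3]
finger_gap: 0.003
```

Emit:
step_arm --pt "0.0006 0 0.0003 0 0 0" --pt "0.0012 0 0.0006 0 0 0"

```text
time: 8.2
eef_pos: [0.5141, 0.0104, 0.036]
ee_rot: [0.705, -0.705, 0.051, -0.051]
ft_force: [-2.2, -1.3, -0.5]
finger_gap: 0.002
```

Emit:
step_arm --pt "0.0006 0 0.0002 0 0 0" --pt "0.0012 0 0.0004 0 0 0"

```text
time: 8.4
eef_pos: [0.5151, 0.0105, 0.036]
ee_rot: [0.705, -0.705, 0.051, -0.051]
ft_force: [-1.1, -1.5, -0.7]
finger_gap: 0.001
```

Emit:
step_arm --pt "0.0006 0 0.0002 0 0 0" --pt "0.0012 0 0.0004 0 0 0"

```text
time: 8.6
eef_pos: [0.516, 0.0107, 0.0359]
ee_rot: [0.705, -0.705, 0.051, -0.051]
ft_force: [-1.7, -1.8, -0.9]
finger_gap: -0.0
```

Emit:
step_arm --pt "0.0006 0 0.0002 0 0 0" --pt "0.0012 0 0.0004 0 0 0"

```text
time: 8.8
eef_pos: [0.5169, 0.0109, 0.036]
ee_rot: [0.705, -0.705, 0.051, -0.051]
ft_force: [-2.5, -0.9, -0.5]
finger_gap: -0.002
```

```bash
python3 -c "
from h import *
c,W=plate();goto([(.519,.015,.036)],-8.3)"
```

```text
plate [ 0.5639 -0.0442] [0.1423 0.1024] 84.3 -5.745964050292969 [[0.5058000087738037, -0.10989999771118164], [0.607699990272522, -0.1200999990105629], [0.6219000220298767, 0.021400000900030136], [0.5199999809265137, 0.031700000166893005]]
t 8.85 p [0.517  0.0109 0.036 ] F [-2.06 -2.    0.1 ] gap -0.0
[0.0018, -0.0, 0.0058, -0.0, 0.0001, 0.0002]
```

Emit:
step_arm --pt "0.0006 0 0.0001 0 0 0" --pt "0.0012 0 0.0002 0 0 0"

```text
time: 9.05
eef_pos: [0.5178, 0.0109, 0.036]
ee_rot: [0.705, -0.705, 0.051, -0.051]
ft_force: [-2.3, -0.9, -0.8]
finger_gap: -0.002
```

Emit:
step_arm --pt "0.0006 0 0.0001 0 0 0" --pt "0.0012 0 0.0002 0 0 0"

```text
time: 9.25
eef_pos: [0.5187, 0.0109, 0.0359]
ee_rot: [0.705, -0.705, 0.051, -0.051]
ft_force: [-1.7, -2.2, -0.0]
finger_gap: -0.002
```

Emit:
step_arm --pt "0.0006 0 0.0001 0 0 0" --pt "0.0012 0 0.0002 0 0 0"

```text
time: 9.45
eef_pos: [0.5197, 0.0109, 0.036]
ee_rot: [0.705, -0.705, 0.051, -0.051]
ft_force: [-1.8, -0.4, 0.1]
finger_gap: 0.001
```

Emit:
step_arm --pt "0.0006 0 0.0001 0 0 0" --pt "0.0012 0 0.0002 0 0 0"

```text
time: 9.65
eef_pos: [0.5206, 0.011, 0.036]
ee_rot: [0.705, -0.705, 0.051, -0.051]
ft_force: [-1.8, -1.5, -0.4]
finger_gap: 0.0
```

Emit:
step_arm --pt "0.0004 0 0.003 0 0 0" --pt "0.0008 0 0.006 0 0 0" --pt "0.0012 0 0.01 0 0 0"

```text
time: 9.95
eef_pos: [0.5226, 0.0184, 0.036]
ee_rot: [0.705, -0.705, 0.051, -0.051]
ft_force: [-1.5, -0.9, -0.3]
finger_gap: -0.001
```

Emit:
step_arm --pt "0.0006 0 0.0001 0 0 0" --pt "0.0012 0 0.0002 0 0 0"

```text
time: 10.15
eef_pos: [0.5235, 0.019, 0.036]
ee_rot: [0.705, -0.705, 0.051, -0.051]
ft_force: [-2.3, 0.5, -0.1]
finger_gap: -0.0
```

```bash
python3 -c "
from h import *
c,W=plate();goto([(.519,.015,.036)],-8.3)"
```

```text
plate [ 0.5673 -0.0462] [0.1432 0.1006] 81.5 -8.487831115722656 [[0.5070000290870667, -0.1096000000834465], [0.6065000295639038, -0.12439999729394913], [0.6276000142097473, 0.01720000058412552], [0.5281999707221985, 0.03200000151991844]]
t 10.2 p [0.5236 0.0189 0.036 ] F [-1.89  1.6  -0.2 ] gap 0.0
[-0.0054, -0.0, -0.0061, -0.0008, 0.0008, 0.0002]
```

Emit:
step_arm --pt "0.0006 0 0.0001 0 0 0" --pt "0.0012 0 0.0002 0 0 0"

```text
time: 10.4
eef_pos: [0.5244, 0.0188, 0.036]
ee_rot: [0.705, -0.705, 0.051, -0.051]
ft_force: [-1.8, 1.9, -0.2]
finger_gap: 0.002
```

Emit:
step_arm --pt "0.0006 0 0 0 0 0" --pt "0.0012 0 0 0 0 0"

```text
time: 10.6
eef_pos: [0.5254, 0.0184, 0.036]
ee_rot: [0.705, -0.705, 0.051, -0.051]
ft_force: [-2.0, 1.9, 0.1]
finger_gap: 0.006
```

Emit:
step_arm --pt "0.0006 0 0 0 0 0" --pt "0.0012 0 0 0 0 0"

```text
time: 10.8
eef_pos: [0.5262, 0.0181, 0.036]
ee_rot: [0.705, -0.705, 0.051, -0.051]
ft_force: [-0.4, 2.4, 0.0]
finger_gap: 0.0
```

Emit:
step_arm --pt "0.0006 0 0 0 0 0" --pt "0.0012 0 0 0 0 0"

```text
time: 11.0
eef_pos: [0.5271, 0.0179, 0.036]
ee_rot: [0.705, -0.705, 0.051, -0.051]
ft_force: [-2.6, 2.5, -0.0]
finger_gap: -0.002
```

Emit:
step_arm --pt "0.0006 0 0 0 0 0" --pt "0.0012 0 0 0 0 0"

```text
time: 11.2
eef_pos: [0.5278, 0.0178, 0.0359]
ee_rot: [0.705, -0.705, 0.051, -0.051]
ft_force: [-2.3, 3.0, 0.7]
finger_gap: -0.0
```

Emit:
step_arm --pt "0.0006 0 0 0 0 0" --pt "0.0012 0 0 0 0 0"

```text
time: 11.4
eef_pos: [0.528, 0.0178, 0.0359]
ee_rot: [0.705, -0.705, 0.052, -0.051]
ft_force: [-4.9, 1.9, 1.8]
finger_gap: -0.001
```

```bash
python3 -c "
from h import *
c,W=plate();goto([(.519,.015,.036)],-8.3)"
```

```text
plate [ 0.575  -0.0498] [0.1419 0.0975] 79.8 -10.192489624023438 [[0.5145000219345093, -0.11100000143051147], [0.6104000210762024, -0.1281999945640564], [0.6355000138282776, 0.01140000019222498], [0.5396000146865845, 0.028699999675154686]]
t 11.45 p [0.528  0.0177 0.0358] F [-4.76  2.56  2.54] gap -0.0
[-0.0114, -0.0002, -0.0054, 0.0, 0.0001, -0.0023]
```

The motion has stalled and the force is rising at about 4 N/mm, so the plate is on the stop. I'll press about 0.4 mm more, hold it for a moment, and then check.

Emit:
step_arm --pt "0.0003 0 0 0 0 0" --pt "0.0005 0 0 0 0 0" --pt "0.0005 0 0 0 0 0" --pt "0.0005 0 0 0 0 0"

```text
time: 11.85
eef_pos: [0.528, 0.0178, 0.0358]
ee_rot: [0.705, -0.705, 0.052, -0.05]
ft_force: [-4.8, 2.3, 3.8]
finger_gap: 0.002
```

```bash
python3 -c "
from h import *
goto([])
c,W=plate();goto([])"
```

```text
t 11.85 p [0.528  0.0178 0.0358] F [-4.82  2.3   3.77] gap 0.0
plate [ 0.5737 -0.0493] [0.1421 0.0961] 79.9 -10.064727783203125 [[0.5139999985694885, -0.11089999973773956], [0.6086000204086304, -0.12770000100135803], [0.6334999799728394, 0.012199999764561653], [0.5389000177383423, 0.028999999165534973]]
t 11.9 p [0.528  0.0178 0.0358] F [-4.39  3.    3.19] gap 0.0
```

```bash
python3 - <<'E'
from h import *
c=viewer.camera("scene"); save(c,"s4.png",(305,170,395,270),6)
p,r,s=pose();print(np.round(s["ft_force"],1))
E
```

```text
[-5.3  3.3  2.9]
```

View pics/s4.png

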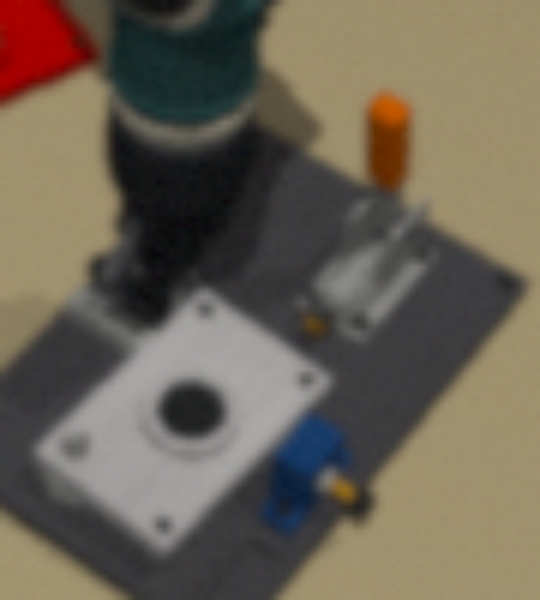

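The plate lies flat on the pin with its long edge right up at the stop block (crop ~(280,440)), and the handle area is clear. One last small press, held for half a second.

Emit:
step_arm --pt "0.0003 0 0 0 0 0" --pt "0.0005 0 0 0 0 0" --pt "0.0005 0 0 0 0 0" --pt "0.0005 0 0 0 0 0" --pt "0.0005 0 0 0 0 0"

```text
time: 12.45
eef_pos: [0.5281, 0.0178, 0.0358]
ee_rot: [0.705, -0.705, 0.052, -0.05]
ft_force: [-5.9, 1.7, 4.4]
finger_gap: -0.002
```

Emit:
step_arm --pt "0.0004 0 0 0 0 0" --pt "0.0004 0 0 0 0 0" --pt "0.0004 0 0 0 0 0" --pt "0.0004 0 0 0 0 0"

```text
time: 12.85
eef_pos: [0.5281, 0.0178, 0.0358]
ee_rot: [0.705, -0.705, 0.052, -0.05]
ft_force: [-5.9, 3.8, 4.2]
finger_gap: -0.002
```

```bash
python3 -c "
from h import *
goto([(.50,.022,.036),(.49,.024,.20)],-8.3)"
```

```text
t 12.85 p [0.5281 0.0178 0.0358] F [-5.93  3.82  4.24] gap -0.0
[-0.038, -0.0001, 0.0002, 0.0, 0.0003, -0.0045]
[-0.0523, -0.2187, 0.0009, 0.0, 0.0003, -0.0045]
```

Emit:
step_arm --pt "-0.004 0 0 0 0 0" --pt "-0.015 0 0 0 0 0" --pt "-0.038 0 0 0 0 0" --pt "-0.038 0 0 0 0 0" --pt "-0.052 -0.1 0 0 0 0" --pt "-0.052 -0.19 0 0 0 0" --pt "-0.052 -0.19 0 0 0 0" --pt "-0.052 -0.19 0 0 0 0"

```text
time: 13.65
eef_pos: [0.496, 0.0229, 0.1845]
ee_rot: [0.706, -0.704, 0.047, -0.056]
ft_force: [0.1, 0.1, -0.2]
finger_gap: 0.003
```

```bash
cat >> h.py <<'E'
def fx(y,z,piv=(.6138,.115)): return (piv[0]+.144*y/1000,piv[1]+.9895*y/1000,z/1000)
E
python3 -c "
from h import *
c,W=plate()
for n in('scene','top'):
    c=viewer.camera(n)
    for q in 'handle_pivot handle_grip'.split(): print(q,[(np.round(d['location'],4).tolist(),round(d['confidence'],2)) for d in spotter.tip_of(c,q)[:2]])
goto([fx(-75,175),fx(-65,147),fx(-45,147),fx(-23.5,147)],-8.3)"
```

```text
plate [ 0.5756 -0.0497] [0.1415 0.0943] 78.7 -11.321624755859375 [[0.5153999924659729, -0.10980000346899033], [0.6079000234603882, -0.12839999794960022], [0.635699987411499, 0.010400000028312206], [0.5432000160217285, 0.02889999933540821]]
handle_pivot [([0.611, 0.1108, 0.066], 0.78)]
handle_grip [([0.6107, 0.0968, 0.1535], 0.5), ([0.5999, 0.448, -0.0026], 0.49)]
handle_pivot [([0.6143, 0.1116, 0.0647], 0.63)]
handle_grip []
t 14.0 p [0.4906 0.0229 0.1772] F [0.11 0.7  0.16] gap -0.0
[0.1448, 0.0026, 0.0453, 0.0013, -0.0003, -0.0028]
[0.1449, 0.0399, 0.0587, 0.0013, -0.0003, -0.0028]
[0.1449, 0.0399, 0.0854, 0.0013, -0.0003, -0.0028]
[0.1448, 0.0399, 0.114, 0.0013, -0.0003, -0.0028]
```

Emit:
step_arm --pt "0.06 0.003 0.02 0 0 0" --pt "0.12 0.003 0.038 0 0 0" --pt "0.1448 0.003 0.045 0 0 0" --pt "0.1448 0.003 0.045 0 0 0" --pt "0.1448 0.02 0.05 0 0 0" --pt "0.1448 0.04 0.055 0 0 0" --pt "0.1448 0.04 0.0587 0 0 0" --pt "0.1448 0.04 0.0587 0 0 0"

```text
time: 14.8
eef_pos: [0.6039, 0.0517, 0.1476]
ee_rot: [-0.705, 0.705, -0.052, 0.05]
ft_force: [-0.4, 0.1, -0.3]
finger_gap: 0.003
```

```bash
python3 -c "
from h import *
goto([fx(-45,147),fx(-23.5,147),fx(2,146),fx(26,138),fx(46,122)],-8.3)"
```

```text
t 14.8 p [0.6039 0.0517 0.1476] F [-0.42  0.05 -0.32] gap 0.0
[0.0009, 0.0008, 0.0255, 0.0002, 0.0011, -0.0025]
[0.0009, 0.0008, 0.0541, 0.0002, 0.0011, -0.0025]
[0.0009, 0.0021, 0.0881, 0.0002, 0.0011, -0.0025]
[0.0009, 0.0128, 0.1201, 0.0002, 0.0011, -0.0025]
[0.001, 0.0341, 0.1468, 0.0002, 0.0011, -0.0025]
```

Emit:
step_arm --pt "0.0009 0.001 0.01 0 0 0" --pt "0.0009 0.001 0.02 0 0 0" --pt "0.0009 0.001 0.027 0 0 0" --pt "0.0009 0.001 0.034 0 0 0" --pt "0.0009 0.001 0.041 0 0 0" --pt "0.0009 0.001 0.048 0 0 0" --pt "0.0009 0.001 0.054 0 0 0"

```text
time: 15.5
eef_pos: [0.6121, 0.0909, 0.1481]
ee_rot: [-0.705, 0.705, -0.051, 0.052]
ft_force: [-0.6, -3.9, 3.5]
finger_gap: 0.001
```

```bash
python3 - <<'E'
from h import *
c=viewer.camera("scene"); save(c,"s5.png",(305,150,405,270),5)
goto([fx(2,146),fx(15,143),fx(26,138),fx(37,130),fx(46.5,122),fx(57,109)],-8.3)
E
```

```text
t 15.55 p [0.6122 0.0921 0.148 ] F [ 0.58 -2.85  3.02] gap 0.0
[-0.0023, 0.0027, 0.0332, -0.0008, 0.0009, 0.0016]
[-0.0023, 0.0067, 0.0505, -0.0008, 0.0009, 0.0016]
[-0.0023, 0.0134, 0.0652, -0.0008, 0.0009, 0.0016]
[-0.0023, 0.0241, 0.0799, -0.0008, 0.0009, 0.0016]
[-0.0023, 0.0348, 0.0925, -0.0008, 0.0009, 0.0016]
[-0.0023, 0.0521, 0.1065, -0.0008, 0.0009, 0.0016]
```

View pics/s5.png

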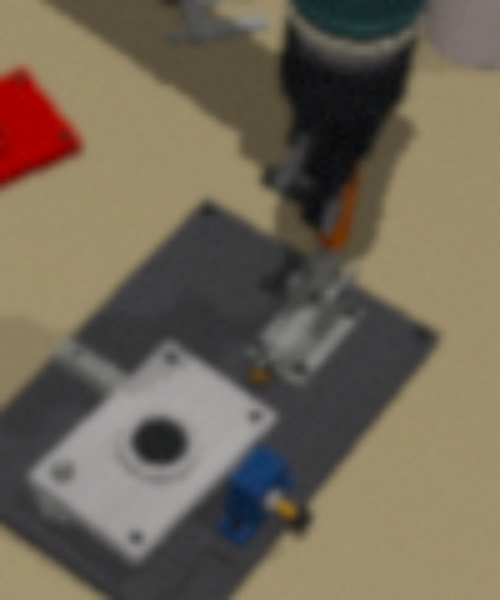

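The fingers are behind the grip (crop ~(335,215)) and the handle is moving with about 4 N of resistance, while the plate has stayed home. I'll carry on along the arc.

Emit:
step_arm --pt "-0.001 0.001 0.01 0 0 0" --pt "-0.002 0.002 0.022 0 0 0" --pt "-0.002 0.003 0.033 0 0 0" --pt "-0.002 0.005 0.042 0 0 0" --pt "-0.002 0.007 0.051 0 0 0" --pt "-0.002 0.01 0.058 0 0 0" --pt "-0.002 0.0135 0.065 0 0 0" --pt "-0.002 0.0185 0.073 0 0 0" --pt "-0.002 0.024 0.08 0 0 0" --pt "-0.002 0.029 0.086 0 0 0"

```text
time: 16.55
eef_pos: [0.62, 0.1568, 0.1265]
ee_rot: [0.706, -0.705, 0.05, -0.051]
ft_force: [0.9, -0.8, 7.3]
finger_gap: -0.004
```

```bash
python3 - <<'E'
from h import *
goto([fx(46.5,122),fx(52,115.5),fx(57,109),fx(62,99)],-8.3)
E
```

```text
t 16.55 p [0.62   0.1568 0.1265] F [ 0.89 -0.83  7.26] gap -0.0
[-0.0001, 0.006, 0.0057, -0.0027, 0.001, 0.0015]
[-0.0001, 0.0147, 0.013, -0.0027, 0.001, 0.0015]
[-0.0001, 0.0234, 0.0196, -0.0027, 0.001, 0.0015]
[-0.0002, 0.0367, 0.0263, -0.0027, 0.001, 0.0015]
```

Emit:
step_arm --pt "0 0.006 0.006 0 0 0" --pt "0 0.0105 0.0095 0 0 0" --pt "0 0.0147 0.013 0 0 0" --pt "0 0.019 0.0163 0 0 0" --pt "0 0.0234 0.0196 0 0 0" --pt "0 0.028 0.022 0 0 0" --pt "0 0.032 0.024 0 0 0" --pt "0 0.0345 0.0255 0 0 0"

```text
time: 17.35
eef_pos: [0.6227, 0.1774, 0.1012]
ee_rot: [0.707, -0.704, 0.05, -0.051]
ft_force: [0.1, 1.0, 9.2]
finger_gap: 0.0
```

```bash
python3 - <<'E'
from h import *
c=viewer.camera("scene"); save(c,"s6.png",(305,150,405,270),5)
goto([fx(62,99)],-8.3)
E
```

```text
t 17.4 p [0.6227 0.1775 0.101 ] F [1.31 0.84 7.03] gap -0.0
[0.0002, 0.0026, -0.0015, -0.0054, 0.0025, 0.0018]
```

View pics/s6.png

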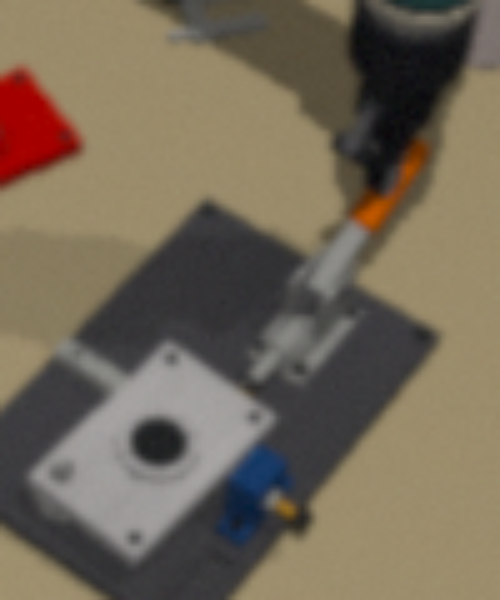

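The handle is now nearly lying back (crop ~(390,185)), and the rod has extended so the roller is at the plate's end face. I'll keep pressing down until the handle's own end stop is felt.

Emit:
step_arm --pt "0 0.002 0.0003 0 0 0" --pt "0 0.004 0.0006 0 0 0" --pt "0 0.006 0.001 0 0 0"

```text
time: 17.7
eef_pos: [0.623, 0.1792, 0.0972]
ee_rot: [0.707, -0.703, 0.05, -0.051]
ft_force: [0.0, 2.6, 15.2]
finger_gap: 0.004
```

Emit:
step_arm --pt "0 0.0015 0.0002 0 0 0" --pt "0 0.003 0.0004 0 0 0"

```text
time: 17.9
eef_pos: [0.6232, 0.1795, 0.0969]
ee_rot: [0.707, -0.703, 0.05, -0.051]
ft_force: [-6.1, 0.1, 26.4]
finger_gap: 0.002
```

The handle has reached its hard stop: no further travel, and the force jumped to 26 N. I'll lift off and check.

Emit:
step_arm --pt "0 -0.01 -0.002 0 0 0" --pt "0 -0.04 -0.005 0 0 0" --pt "0 -0.1 -0.01 0 0 0" --pt "0 -0.16 -0.02 0 0 0" --pt "-0.05 -0.2 -0.02 0 0 0" --pt "-0.1 -0.2 -0.02 0 0 0" --pt "-0.16 -0.2 -0.02 0 0 0" --pt "-0.22 -0.2 -0.02 0 0 0" --pt "-0.22 -0.2 -0.02 0 0 0" --pt "-0.22 -0.2 -0.02 0 0 0"

```text
time: 18.9
eef_pos: [0.4555, 0.1854, 0.2432]
ee_rot: [0.706, -0.705, 0.051, -0.05]
ft_force: [-0.5, -0.7, 0.7]
finger_gap: -0.005
```

```bash
python3 - <<'E'
from h import *
c,W=plate(); save(c,"s7.png",(305,150,405,270),5)
t=viewer.camera("top")
for p in(c,t):
    for q in 'handle_pivot handle_grip'.split(): print(q,[(np.round(d['location'],4).tolist(),round(d['confidence'],2)) for d in spotter.tip_of(p,q)[:2]])
    W=world(p);f=p["frame"].astype(int);m=(f[...,0]>140)&(f[...,2]<70)&(f[...,1]<130)&(f[...,1]>50)&(W[...,2]>.05)&(abs(W[...,0]-.62)<.08)&(W[...,1]>.05)&(W[...,1]<.3)
    o=W[m]; print(len(o)); 
    if len(o)>3:
        y=(o[:,:2]-[.6125,.113])@[.144,.9895]; print("y,z of orange:",np.c_[y,o[:,2]].min(0).round(3),np.c_[y,o[:,2]].max(0).round(3), np.degrees(np.arctan(np.polyfit(y,o[:,2],1)[0])))
goto([])
E
```

```text
plate [ 0.576  -0.0406] [0.1637 0.0926] 78.4 -11.59808349609375 [[0.51419997215271, -0.11150000244379044], [0.6049000024795532, -0.13009999692440033], [0.6377999782562256, 0.03020000085234642], [0.5471000075340271, 0.048900000751018524]]
handle_pivot [([0.6116, 0.1125, 0.0632], 0.57), ([0.5298, -0.0949, 0.0552], 0.53)]
handle_grip [([0.6303, 0.1994, 0.0931], 0.48)]
125
y,z of orange: [0.038 0.08 ] [0.108 0.109] 18.61530270576051
handle_pivot [([0.6166, 0.1122, 0.064], 0.92), ([0.6424, -0.0418, 0.0212], 0.45)]
handle_grip [([0.6243, 0.2011, 0.0978], 0.75)]
68
y,z of orange: [0.044 0.081] [0.097 0.111] 20.42770177303013
t 19.2 p [0.4576 0.1837 0.243 ] F [-0.41  0.32  0.09] gap -0.0
```

View pics/s7.png

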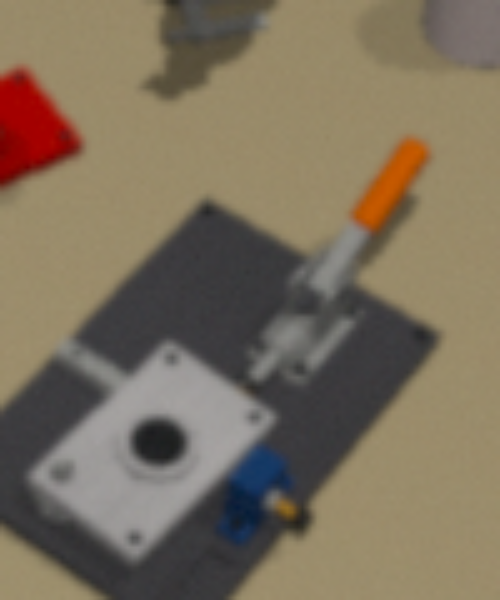

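The handle lies back about 20° above level, which is fully closed, and the grip reads (0.627, 0.200, 0.095) against a predicted z of 0.094. The rod reaches the plate's end face (crop ~(255,385)), the plate is flat and still against the stop, and the arm is clear. I'm handing in.

```bash
python3 -c "
from h import *
print(finish_job())"
```

```text
the job is handed in; nothing more can be done
None
```

The plate is home against the stop screw, the toggle clamp is fully closed, and I handed the job in at about 19 s of the 70 s allowed.

**Plate:** I swung it round on its pin with the shut fingertips near the free corner until it stopped against the screw. I then pressed it home for about a second at roughly 6 N, of which about 2 N was friction. I estimate the screw took 6 to 9 N, under its 12 N limit, but nothing measures that force directly.

**Clamp:** I pushed the orange handle over until it reached its end stop. The fingertip force rose briefly to 26 N there before I lifted clear.

**Last checks:**
- The handle lies 19–20° above level against 20° expected, and the grip is at a height of about 95 mm against 94 mm expected.
- The plate is flat on its pin at about -11.5°, roughly 3° past the fixture's axes and inside the stated range.
- The arm is clear and touching nothing.

**Not confirmed:**
- The nose of the stop screw was hidden from the cameras, so contact with it rests on the force rise and the stalled motion.
- While pressing home I also saw an unexplained upward force of 3 to 4 N on the fingers. The pictures showed nothing else touched.
- The last automatic plate outline read 164 mm long instead of 140, probably because it took in the clamp rod. I relied on its heading only.
- In the pictures I viewed, nothing else near the fixture looked disturbed, but I did not re-measure the other items.

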